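Put the carver's tin, stone and mallet back on their own shadow boards

TASK

The round tin, the sharpening stone and the mallet have each been left on the wrong shadow board. Put each one back flat on the board with its own dark outline, filling the outline and turned the way it shows (mallet head on the head, handle on the handle), and on the way park one of them, let go, on the plain empty board. Leave the grinder, the abrasive disc and the jar where they are.

Things in the scene. Friction and masses are not known exactly. Their poses are not given: they have to be found in the camera images.
- tin_center (a point): Round flat-topped metal wax tin, 60 mm across (58 mm in its lower 24 mm), 36 mm high, standing upright, paper disc on its lid, 0.10 to 0.21 kg; starts on the mallet's board. Point: its centre, 18 mm above its underside; z up.
- stone_center (a point): Sharpening stone on a dark wooden base, a plain bar 110 (x) by 38 (y) by 32 (z) mm, grey on top, 0.2 to 0.4 kg; starts on the tin's board. Point: its centre, 16 mm above its underside; x along its length, either way round is the same.
- mallet_head (a point): Small wooden mallet lying down, 0.12 to 0.24 kg. Head a block 42 (x) by 62 (y) by 40 (z) mm; round handle 18 mm thick leaves the middle of the head's -x face and runs 85 mm towards -x, its axis 20 mm above the mallet's underside (it hangs free, 11 mm clear below). Starts on the stone's board. Point: the centre of the head, 20 mm above its underside and close to the centre of mass; the head can be gripped across its 62 mm (along y).
- tin_board: fixed plywood board lying on the bench, 150 (x) by 110 (y) mm, 6 mm thick; dark round outline 66 mm across at its centre, for the tin (3 mm larger all round). Origin: centre of its underside, on the bench. z up.
- stone_board: fixed plywood board lying on the bench, 150 (x) by 110 (y) mm, 6 mm thick; dark rectangular outline 116 (x) by 44 (y) mm at its centre, for the stone (3 mm larger all round). Origin: centre of its underside, on the bench. x along the outline's length.
- mallet_board: fixed plywood board lying on the bench, 150 (x) by 110 (y) mm, 6 mm thick; dark T-shaped outline of the mallet (3 mm larger all round): head outline 48 by 68 mm centred 42.5 mm from the board's centre towards +x, handle outline running from it along the middle towards -x. Origin: centre of its underside, on the bench. x points from the handle to the head.
- spare_board: fixed plywood board lying on the bench, 150 (x) by 110 (y) mm, 6 mm thick; plain, no outline, empty at the start: the parking spot. Origin: centre of its underside, on the bench. 
- grinder: Bystander, to be left alone: air die grinder lying roughly along y beyond the boards, about 230 mm long and 42 mm high, brown body 38 mm thick. Origin: on the bench under its brown body's middle.
- disc: Bystander, to be left alone: abrasive disc lying flat beyond the boards, 115 mm across, 4 mm thick, 9 mm at its steel hub. Origin: centre of its underside.
- jar: Bystander, to be left alone: closed amber glass jar standing beyond the boards, 64 mm across, 75 mm high. Origin: centre of its underside.

How it is judged:
By the outcome, as a careful person would: the job done as asked, in the order asked, and still so for the second after the job is handed in, with the robot touching nothing.
It also fails if it takes over 120 s, if anything falls off the work surface, if the arm or the gripper's body presses on something with over 40 N, if the wrist force passes 120 N, or if a joint passes its speed limit or range.

ROBOT

A 7-joint arm with a two-finger parallel gripper is mounted at the origin on the work surface. World frame = base frame: x ahead of the robot, y to its left, z up, the work surface at z = 0. Lengths are in m, angles in rad, forces in N, time in s.
With the tool pointing down it reaches from about 0.425 to 0.875 m from the base axis. Payload 8.4 kg.
Tool frame: the origin (TCP) lies between the finger pads; the fingertips stand 8 mm ahead of it and the grasp point (between the pads) lies 11 mm behind it; z points along the fingers, y is the line along which they close (so a half turn about z gives the same grasp; the last joint's range is limited). The gripper opens to 87 mm and grips with 3 to 60 N. Pads are 19 mm wide; open, the fingers measure 117 mm over their backs; the gripper's body (75 mm by 190 mm) begins 51 mm behind the grasp point.
Start: joints at [-1.262, 0.333, 0.04, 1.465, -0.013, 1.343, -0.059], TCP at [0.258, 0.597, 0.231] pointing down, gripper open.
Joint ranges: [-2.58, 2.58], [-0.38, 2.09], [-1.3, 1.39], [0.25, 2.4], [-1.5, 4.64], [0.08, 2.09], [-2.65, 2.65]. Speed limits (rad/s): [2.22, 2.22, 2.79, 2.79, 3.14, 3.14, 3.14].

INTERFACE

Orientations are given as a 3x3 rotation matrix whose columns are the frame's x, y, z axes.
In Python, from station import ctrl gives the robot as it stands.
- The arm moves only by the tool move_arm, never from a script. Its argument "series" is one flat list of numbers, 4 for each row, row after row: the shift along the tool's x, y, z in cm, then the turn about the tool's z in degrees. In form: [tx, ty, tz, twist, tx, ty, tz, twist, ...]. A call has 1 to 8 rows; each row shifts and turns the commanded pose from where the row before left it, along the tool's axes as they then stand; what a row does not reach is not made up. A row lasts 1/10 s, in which the tool goes at most 50 mm and 8.59 degrees, less where a joint would pass 70% of its speed; a pose out of reach is approached as far as the arm can. A call is refused whole if a number of a shift passes 5 or a number of a turn 8.59, either way. A call with a gripper value outside its range is refused whole. "grip" is the finger opening in cm, from 0 to 8.7, set as the call begins (left out, the last holds). The fingers move at their own pace and stop on an object; "squeeze" is the grip in N (left out, the last holds). Time passes only in rows, so rows that do not move let the fingers close. It gives the time, the measured TCP pose, the force, the opening and the grip force at its end, in the units of the state.
- ctrl.observe(): the state, without advancing time (a new reading comes with each control period).
- ctrl.camera(name): name is "scene" or "top" or "wrist"; returns a dict with "img" (400x640x3 uint8, blue, green, red), "depth" (400x640 float32, m along the optical axis (not along the pixel's ray), 0 where there is no reading), "fx", "fy", "cx", "cy" (pixels), "D" ([k1, k2, p1, p2, k3] as OpenCV has them; the pictures are not rectified), "R" (3x3) and "t" (3): a world point X has camera coordinates R X + t. Camera axes: x right, y down, z forward; pixel columns grow to the right and rows downward; lengths in m; the calibration is good to about 2 mm. A picture is of the moment at which its call begins.
- ctrl.finish_job(): hands the job in; it is judged then, once.
The state is a dict: "time": time; "joints": joint angles; "dq": joint speeds; "tau": joint torques, N m; "eef_pos": TCP position; "eef_rot": TCP orientation; "force": force on the tool from outside, world axes, zero at the start; "ft_torque": the same for the moment, N m; "finger_gap": opening from 0.0 (shut) to 1.0 (fully open); "finger_force": force on a finger pad.
Only numpy, scipy, OpenCV 4.12 (cv2) and the standard library are available. Lean on these libraries where they do the work, as an engineer would, in place of code of your own. Each camera call takes 0.05 s, during which the arm holds its last target. There are 200 camera calls.

## Working session

There is one attempt and no reset: what is moved stays moved. The work goes in short steps, Python scripts to look and compute and a tool call to move; the robot and the scene stay as the last step left them, time stands still between calls to the robot, and variables do not carry over. Pictures are saved under pics/ and viewed, at most 14 in all, crops included, and the job is handed in when it is done.

Besides the shell and the picture viewer there is one more tool, called by a JSON object that holds its "fn" and its "kwargs". move_arm: Moves the arm, as the interface text tells. Its arguments: {"type":"object","properties":{"series":{"type":"array","items":{"type":"number"}},"grip":{"type":"number"},"squeeze":{"type":"number"}},"required":["series"]}

```bash
ls; mkdir -p pics
python3 - <<'E'
from station import ctrl
import cv2,numpy as np
s=ctrl.observe();print(s['time'],s['eef_pos'],s['eef_rot'])
for n in("top","scene"):
    c=ctrl.camera(n);cv2.imwrite(f"pics/{n}0.png",c['img']);np.savez(f"{n}0.npz",**{k:np.array(v) for k,v in c.items()})
    print(n,c['fx'],c['cx'],c['cy'],c['D'],c['R'],c['t'])
E
```

```text
pics
0.0 [0.25762353 0.59627096 0.22967254] [[-9.18006854e-01  3.96564188e-01 -5.11020109e-04]
 [ 3.96564492e-01  9.18005570e-01 -1.54187192e-03]
 [-1.42331880e-04 -1.61810142e-03 -9.99998681e-01]]
top 460.94137424630065 317.5772375330688 197.42906325053002 [0.00040607 0.         0.         0.         0.        ] [[-0.01295367 -0.99991076 -0.00326689]
 [-0.98819914  0.01330051 -0.15259603]
 [ 0.15262586  0.00125166 -0.98828325]] [0.02671279 0.62988856 0.99655347]
scene 387.7715222931833 324.5661362431373 195.58780303569299 [-0.02751128  0.          0.          0.          0.        ] [[ 0.30156893  0.95335027 -0.01339578]
 [ 0.68080726 -0.22515038 -0.69699984]
 [-0.66750105  0.20107355 -0.71694614]] [-0.19829861 -0.40273325  1.37226481]
```

View pics/top0.png

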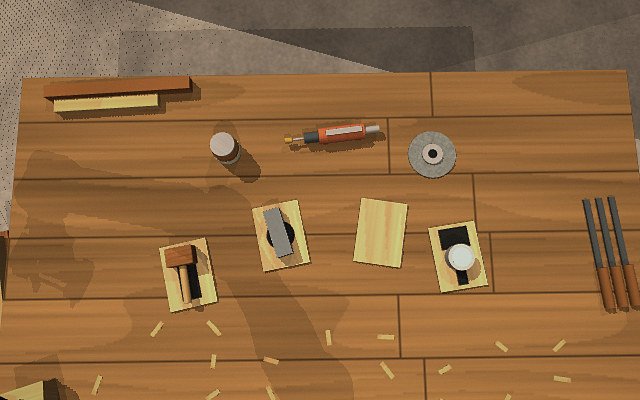

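The top view shows four boards: mallet on the left one (188,274), stone on the second (281,235), an empty plain one (381,233), and the tin on the right one (458,257). The jar, grinder and disc lie beyond them. I'll enlarge the two halves.

Run:
```python
import cv2
i=cv2.imread("pics/top0.png")
cv2.imwrite("pics/cl.png",cv2.resize(i[190:320,150:320],None,fx=4,fy=4,interpolation=cv2.INTER_CUBIC))
cv2.imwrite("pics/cr.png",cv2.resize(i[190:300,345:495],None,fx=5,fy=5,interpolation=cv2.INTER_CUBIC))
```

```text
(no output)
```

View pics/cl.png

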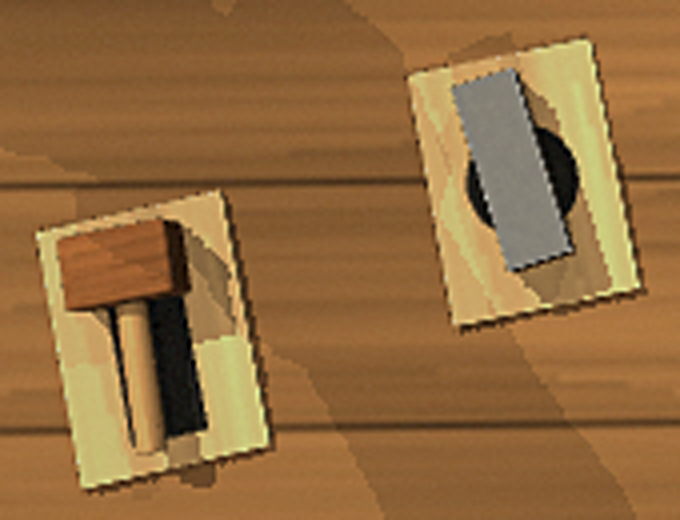

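View pics/cr.png

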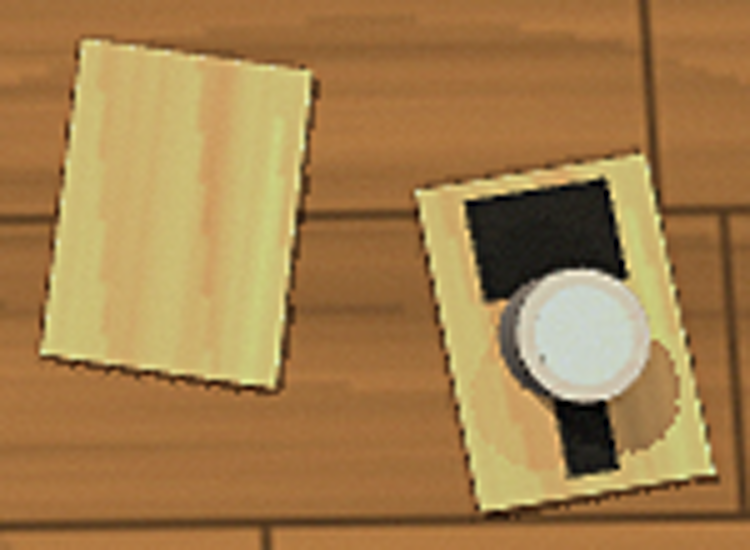

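The crops give the board corners, the stone's top face (452,87)–(574,250) in the left crop, the mallet head's top (58,240)–(172,294), and the tin's lid centre at (582,336) in the right crop. The T-outline head is at (466,202)–(628,275).

```bash
cat > h.py <<'E'
import numpy as np,cv2
from station import ctrl
def world(c,px,z):
    K=np.array([[c['fx'],0,c['cx']],[0,c['fy'],c['cy']],[0,0,1]],float)
    p=cv2.undistortPoints(np.array(px,float).reshape(-1,1,2),K,np.array(c['D'],float)).reshape(-1,2)
    R,t=np.array(c['R']),np.array(c['t']); d=np.c_[p,np.ones(len(p))]@R; o=-R.T@t
    return (o+d*((z-o[2])/d[:,2])[:,None])
def ang(a,b): return np.degrees(np.arctan2(*(np.array(b)-a)[1::-1]))
def go(x,y,z,yaw):
    "rows needed: tool shifts (cm) in current tool axes and turn (deg) so tool y has world yaw (mod 180)"
    s=ctrl.observe();R=np.array(s['eef_rot']);d=R.T@(np.array([x,y,z])-s['eef_pos'])*100
    cur=np.degrees(np.arctan2(R[1,1],R[0,1]));tw=(cur-yaw+90)%180-90
    print('t',round(s['time'],2),'pos',np.round(s['eef_pos'],4),'yaw',round(cur,1),'q7',round(s['joints'][6],2),'shift cm',np.round(d,2),'twist',round(tw,1),'|',np.round(np.array(s['joints']),2))
E
python3 - <<'E'
from h import *
c=np.load("top0.npz")
L=lambda p:(np.array(p)+.5)/4-.5+[150,190]
Rr=lambda p:(np.array(p)+.5)/5-.5+[345,190]
def rep(n,P,z):
    w=world(c,P,z);print(n,np.round(w.mean(0)[:2],4),'edges',[(round(ang(w[i],w[(i+1)%4]),1),round(1e3*np.linalg.norm(w[i]-w[(i+1)%4]),1)) for i in range(4)])
rep('stoneB',L([(37,232),(222,192),(271,447),(88,490)]),.006)
rep('tinB',L([(408,75),(591,40),(643,290),(458,327)]),.006)
rep('spareB',Rr([(83,40),(314,71),(278,389),(42,354)]),.006)
rep('malB',Rr([(417,190),(642,154),(715,475),(482,512)]),.006)
rep('stone',L([(452,87),(517,69),(574,250),(511,271)]),.038)
rep('head',L([(58,240),(162,221),(172,294),(66,311)]),.046)
rep('Thead',Rr([(466,202),(607,180),(628,275),(485,301)]),.006)
print('tin',world(c,Rr([(582,336)]),.042))
print('jar,gr,disc',world(c,[(224,145),(342,132),(432,154)],.03))
go(.6,-.25,.2,0)
E
```

```text
stoneB [0.4615 0.3186] edges [(np.float64(-78.5), np.float64(109.2)), (np.float64(-167.8), np.float64(149.0)), (np.float64(102.3), np.float64(106.1)), (np.float64(13.4), np.float64(150.6))]
tinB [0.5492 0.1052] edges [(np.float64(-79.8), np.float64(109.5)), (np.float64(-168.7), np.float64(149.3)), (np.float64(100.5), np.float64(108.6)), (np.float64(11.6), np.float64(149.8))]
spareB [ 0.5533 -0.1271] edges [(np.float64(-98.5), np.float64(109.5)), (np.float64(171.2), np.float64(149.5)), (np.float64(80.9), np.float64(109.7)), (np.float64(-8.9), np.float64(148.3))]
malB [ 0.4958 -0.303 ] edges [(np.float64(-81.7), np.float64(107.1)), (np.float64(-170.8), np.float64(149.9)), (np.float64(98.1), np.float64(108.6)), (np.float64(8.6), np.float64(149.4))]
stone [0.5543 0.1091] edges [(np.float64(-75.1), np.float64(38.3)), (np.float64(-162.7), np.float64(107.9)), (np.float64(107.6), np.float64(37.2)), (np.float64(17.9), np.float64(109.8))]
head [0.5021 0.3308] edges [(np.float64(-80.4), np.float64(58.7)), (np.float64(-170.5), np.float64(41.1)), (np.float64(98.3), np.float64(59.3)), (np.float64(8.6), np.float64(39.8))]
Thead [ 0.5382 -0.2975] edges [(np.float64(-81.9), np.float64(67.0)), (np.float64(-171.0), np.float64(44.8)), (np.float64(99.4), np.float64(67.9)), (np.float64(7.9), np.float64(46.5))]
tin [[ 0.4926558  -0.30026156  0.042     ]]
jar,gr,disc [[ 0.76065039  0.2367014   0.03      ]
 [ 0.78838657 -0.04120466  0.03      ]
 [ 0.73221567 -0.25057041  0.03      ]]
t 0.1 pos [0.2577 0.5963 0.2298] yaw 66.6 q7 -0.06 shift cm [-64.99 -64.11   3.07] twist 66.6 | [-1.26  0.33  0.04  1.47 -0.01  1.34 -0.06]
```

```bash
python3 -c "
from h import *
go(.5543,.1091,.16,-72.4)"
```

```text
t 0.1 pos [0.2577 0.5963 0.2298] yaw 66.6 q7 -0.06 shift cm [-46.55 -32.95   7.03] twist -41.0 | [-1.26  0.33  0.04  1.47 -0.01  1.34 -0.06]
```

{"fn": "move_arm", "kwargs": {"series": [-2.9,-2.06,0.4,0,-2.9,-2.06,0.4,0,-2.9,-2.06,0.4,0,-2.9,-2.06,0.4,0,-2.9,-2.06,0.4,0,-2.9,-2.06,0.4,0,-2.9,-2.06,0.4,0,-2.9,-2.06,0.4,0], "grip": 8.7, "squeeze": 25}}

```text
time: 0.9
eef_pos: [0.4058, 0.3519, 0.1981]
eef_rot: [[-0.918, 0.397, -0.0], [0.397, 0.918, -0.0], [0.0, -0.0, -1.0]]
force: [0.4, 0.3, -0.9]
finger_gap: 1.0
finger_force: 0.0
```

{"fn": "move_arm", "kwargs": {"series": [-2.9,-2.06,0.4,0,-2.9,-2.06,0.4,0,-2.9,-2.06,0.4,0,-2.9,-2.06,0.4,0,-2.9,-2.06,0.4,0,-2.9,-2.06,0.4,0,-2.9,-2.06,0.4,0,-2.9,-2.06,0.4,0]}}

```text
time: 1.7
eef_pos: [0.5534, 0.1087, 0.1662]
eef_rot: [[-0.918, 0.396, -0.0], [0.396, 0.918, -0.0], [0.0, -0.0, -1.0]]
force: [0.6, 0.9, 0.1]
finger_gap: 0.997
finger_force: 0.0
```

{"fn": "move_arm", "kwargs": {"series": [0,0,0,8.5,0,0,0,8.5,0,0,0,8.5,0,0,0,8.5,0,0,0,8.5,0,0,0,8.5,0,0,0,8.5,0,0,0,8.5]}}

```text
time: 2.5
eef_pos: [0.5527, 0.11, 0.1662]
eef_rot: [[0.03, 1.0, -0.001], [1.0, -0.03, -0.0], [-0.0, -0.001, -1.0]]
force: [-0.2, -0.7, -0.6]
finger_gap: 0.998
finger_force: 0.0
```

{"fn": "move_arm", "kwargs": {"series": [0,0,0,8.5,0,0,0,8.5,0,0,0,8.5,0,0,0,8.5,0,0,0,8.5,0,0,0,8.5,0,0,0,8.5,0,0,0,8.5]}}

```text
time: 3.3
eef_pos: [0.5527, 0.11, 0.1662]
eef_rot: [[0.938, 0.347, -0.001], [0.347, -0.938, -0.0], [-0.001, 0.0, -1.0]]
force: [-0.8, 0.3, 0.0]
finger_gap: 1.003
finger_force: 0.0
```

```bash
python3 -c "
from h import *
go(.5543,.1091,.16,-72.4)
c=ctrl.camera('wrist');cv2.imwrite('pics/w1.png',c['img']);np.savez('w1.npz',**{k:np.array(v) for k,v in c.items()})"
```

```text
t 3.3 pos [0.5527 0.11   0.1662] yaw -69.7 q7 -1.34 shift cm [0.12 0.14 0.62] twist 2.7 | [-0.88  0.24  0.71  1.79 -0.16  1.18 -1.34]
```

View pics/w1.png

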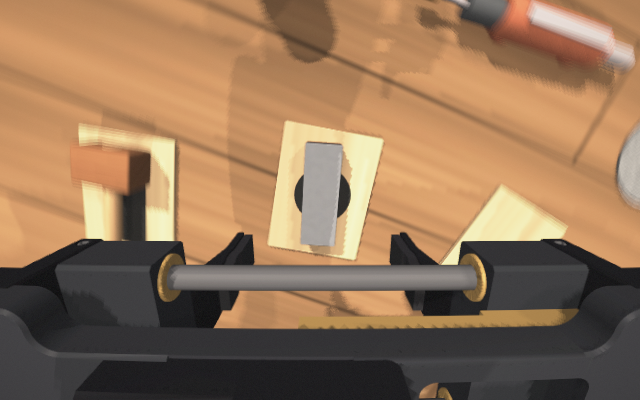

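The wrist view shows the stone top at (306,142),(342,144),(336,245),(300,245) on the tin board (285,121),(384,138),(357,260),(267,246).

Run:
```python
from h import *
c=np.load("w1.npz")
for n,P,z in(('stone',[(306,142),(342,144),(336,245),(300,245)],.038),('tinB',[(285,121),(384,138),(357,260),(267,246)],.006)):
    w=world(c,P,z);print(n,w.mean(0),[(round(ang(w[i],w[(i+1)%4]),1),round(1e3*np.linalg.norm(w[i]-w[(i+1)%4]),1)) for i in range(4)])
go(.5543,.1091,.02,-72.4)
```

```text
stone [0.55511463 0.11133702 0.038     ] [(np.float64(-72.8), np.float64(35.7)), (np.float64(-162.0), np.float64(109.0)), (np.float64(110.3), np.float64(39.6)), (np.float64(16.0), np.float64(111.1))]
tinB [0.5497835  0.10683285 0.006     ] [(np.float64(-79.1), np.float64(109.7)), (np.float64(-169.1), np.float64(150.2)), (np.float64(100.6), np.float64(112.7)), (np.float64(9.8), np.float64(149.6))]
t 3.35 pos [0.5527 0.11   0.1662] yaw -70.3 q7 -1.35 shift cm [ 0.13  0.14 14.62] twist 2.1 | [-0.88  0.24  0.71  1.79 -0.16  1.18 -1.35]
```

{"fn": "move_arm", "kwargs": {"series": [0.15,0.05,3,2.2,0,0,3,0,0,0,3,0,0,0,2.5,0,0,0,1.8,0,0,0,1.3,0,0,0,0,0,0,0,0,0]}}

```text
time: 4.15
eef_pos: [0.5549, 0.11, 0.021]
eef_rot: [[0.948, 0.317, 0.0], [0.317, -0.948, -0.0], [0.0, 0.0, -1.0]]
force: [0.9, -0.6, 0.3]
finger_gap: 1.003
finger_force: 0.0
```

{"fn": "move_arm", "kwargs": {"series": [0,0,0,0,0,0,0,0,0,0,0,0,0,0,0,0,0,0,0,0,0,0,0,0,0,0,0,0,0,0,0,0], "grip": 2.5, "squeeze": 25}}

```text
time: 4.95
eef_pos: [0.5545, 0.1103, 0.0206]
eef_rot: [[0.949, 0.316, -0.0], [0.316, -0.949, 0.0], [-0.0, -0.0, -1.0]]
force: [-0.8, 1.2, 0.2]
finger_gap: 0.434
finger_force: 25.0
```

{"fn": "move_arm", "kwargs": {"series": [0,0,-1,0,0,0,-2,0,0,0,-3,0,0,0,-2,0,0,0,0,8.5,0,0,0,8.5,0,0,0,8.5,0,0,0,1.7]}}

```text
time: 5.75
eef_pos: [0.5544, 0.11, 0.1008]
eef_rot: [[0.988, -0.156, -0.0], [-0.156, -0.988, -0.0], [-0.0, 0.0, -1.0]]
force: [0.9, -0.5, -2.8]
finger_gap: 0.436
finger_force: 25.0
```

```bash
python3 -c "
from h import *
go(.5533,-.1271,.023,-98.8)"
```

```text
t 5.75 pos [0.5544 0.11   0.1008] yaw -99.0 q7 -1.77 shift cm [ 3.59 23.43  7.79] twist -0.2 | [-0.93  0.34  0.78  1.86 -0.27  1.06 -1.77]
```

{"fn": "move_arm", "kwargs": {"series": [0.5,3,0,0,0.5,3.4,0,0,0.5,3.4,0,0,0.5,3.4,0,0,0.5,3.4,0,0,0.5,3.4,0,0,0.6,3.4,0,0,0,0,0,0]}}

```text
time: 6.55
eef_pos: [0.5534, -0.1329, 0.1013]
eef_rot: [[0.988, -0.156, 0.0], [-0.156, -0.988, -0.003], [0.001, 0.003, -1.0]]
force: [0.1, -0.9, -3.7]
finger_gap: 0.434
finger_force: 25.0
```

{"fn": "move_arm", "kwargs": {"series": [0,0,2,0,0,0,2,0,0,0,2,0,0,0,1,0,0,0,0.5,0,0,0,0.3,0,0,0,0.15,0,0,0,0,0]}}

```text
time: 7.35
eef_pos: [0.5549, -0.1266, 0.0215]
eef_rot: [[0.988, -0.152, 0.001], [-0.152, -0.988, 0.0], [0.001, -0.0, -1.0]]
force: [-0.0, 0.5, -3.5]
finger_gap: 0.434
finger_force: 25.0
```

{"fn": "move_arm", "kwargs": {"series": [0,0,0.08,0,0,0,0,0]}}

```text
time: 7.55
eef_pos: [0.5547, -0.1266, 0.0206]
eef_rot: [[0.988, -0.152, 0.001], [-0.152, -0.988, 0.0], [0.001, -0.0, -1.0]]
force: [0.4, 0.3, -3.3]
finger_gap: 0.432
finger_force: 25.0
```

{"fn": "move_arm", "kwargs": {"series": [0,0,0,0,0,0,0,0,0,0,0,0,0,0,0,0,0,0,0,0,0,0,0,0,0,0,0,0,0,0,0,0], "grip": 8.7}}

```text
time: 8.35
eef_pos: [0.5545, -0.1266, 0.0202]
eef_rot: [[0.988, -0.152, -0.0], [-0.152, -0.988, -0.0], [-0.0, 0.0, -1.0]]
force: [-0.6, -0.1, 0.3]
finger_gap: 0.988
finger_force: 0.0
```

{"fn": "move_arm", "kwargs": {"series": [0,0,-1.5,0,0,0,-3,0,0,0,-3,0,0,0,-3,0,0,0,0,0]}}

```text
time: 8.85
eef_pos: [0.5568, -0.1276, 0.1301]
eef_rot: [[0.988, -0.153, 0.007], [-0.153, -0.988, 0.0], [0.007, -0.001, -1.0]]
force: [0.2, -0.4, -0.3]
finger_gap: 0.999
finger_force: 0.0
```

```bash
python3 -c "
from h import *
go(.4927,-.3003,.027,-98.8)
c=ctrl.camera('top');i=c['img'];cv2.imwrite('pics/t2.png',cv2.resize(i[170:320,300:500],None,fx=4,fy=4,interpolation=cv2.INTER_CUBIC));np.savez('t2.npz',**{k:np.array(v) for k,v in c.items()})"
```

```text
t 8.85 pos [ 0.5568 -0.1276  0.1301] yaw -98.8 q7 -1.33 shift cm [-3.76 18.06 10.27] twist -0.0 | [-0.58  0.33  0.87  1.82 -0.28  1.11 -1.33]
```

View pics/t2.png

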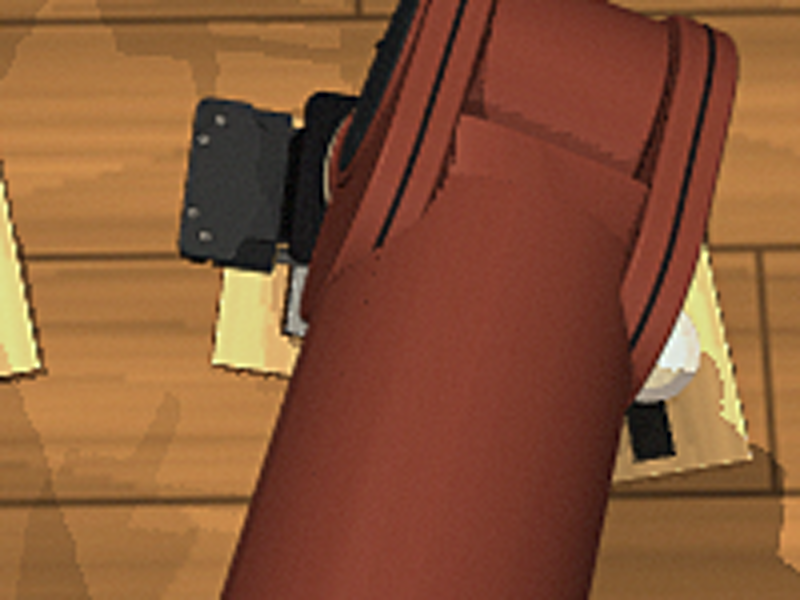

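The arm hides most of it. The parked stone shows at (290,300) on the plain board, and the tin at (675,360). On to the tin.

{"fn": "move_arm", "kwargs": {"series": [-0.6,3,0,0,-0.6,3,0,0,-0.6,3,0,0,-0.6,3,0,0,-0.6,3,0,0,-0.75,3,0,0,0,0,0,0,0,0,0,0]}}

```text
time: 9.7
eef_pos: [0.4893, -0.2992, 0.1249]
eef_rot: [[0.988, -0.154, -0.001], [-0.154, -0.988, 0.0], [-0.001, -0.0, -1.0]]
force: [-0.3, 0.3, -0.6]
finger_gap: 1.002
finger_force: 0.0
```

```bash
python3 -c "
from h import *
go(.4927,-.3003,.026,-98.8)
c=ctrl.camera('wrist');cv2.imwrite('pics/w2.png',c['img']);np.savez('w2.npz',**{k:np.array(v) for k,v in c.items()})"
```

```text
t 9.7 pos [ 0.4893 -0.2992  0.1249] yaw -98.9 q7 -0.98 shift cm [0.36 0.06 9.89] twist -0.1 | [-0.28  0.36  0.91  1.82 -0.32  1.12 -0.98]
```

View pics/w2.png

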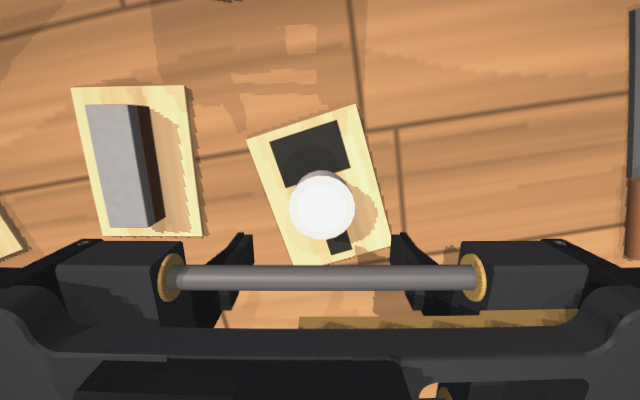

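The stone sits flat on the plain board, top at (85,105)–(148,226). The tin's lid centre is at about (322,207), and the T-head outline corners are (270,143),(338,121),(351,168),(286,188).

Run:
```python
from h import *
c=np.load("w2.npz")
def rep(n,P,z):
    w=world(c,P,z);print(n,w.mean(0),[(round(ang(w[i],w[(i+1)%4]),1),round(1e3*np.linalg.norm(w[i]-w[(i+1)%4]),1)) for i in range(4)])
rep('T',[(270,143),(338,121),(351,168),(286,188)],.006)
print('tin',world(c,[(322,207)],.042))
rep('stone',[(85,105),(127,104),(148,226),(108,226)],.038)
rep('malB',[(246,142),(356,104),(391,246),(297,268)],.006)
```

```text
T [ 0.53657348 -0.29644069  0.006     ] [(np.float64(-81.5), np.float64(68.0)), (np.float64(-172.0), np.float64(46.4)), (np.float64(98.5), np.float64(67.5)), (np.float64(8.6), np.float64(46.3))]
tin [[ 0.49422448 -0.30050852  0.042     ]]
stone [ 0.55563078 -0.12730751  0.038     ] [(np.float64(-98.7), np.float64(36.5)), (np.float64(171.0), np.float64(107.6)), (np.float64(81.4), np.float64(38.7)), (np.float64(-10.1), np.float64(107.7))]
malB [ 0.49608056 -0.30212985  0.006     ] [(np.float64(-80.6), np.float64(109.9)), (np.float64(-172.4), np.float64(149.1)), (np.float64(95.6), np.float64(104.2)), (np.float64(9.9), np.float64(142.1))]
```

{"fn": "move_arm", "kwargs": {"series": [0.43,0.07,2,0,0,0,2.5,0,0,0,2.5,0,0,0,1.5,0,0,0,1,0,0,0,0.4,0,0,0,0,0,0,0,0,0]}}

```text
time: 10.55
eef_pos: [0.4947, -0.3004, 0.0271]
eef_rot: [[0.988, -0.152, 0.001], [-0.152, -0.988, -0.0], [0.001, 0.0, -1.0]]
force: [0.3, -0.1, 0.1]
finger_gap: 1.0
finger_force: 0.0
```

{"fn": "move_arm", "kwargs": {"series": [0,0,0,0,0,0,0,0,0,0,0,0,0,0,0,0,0,0,0,0,0,0,0,0,0,0,0,0,0,0,0,0], "grip": 4.5, "squeeze": 20}}

```text
time: 11.35
eef_pos: [0.4942, -0.3002, 0.0264]
eef_rot: [[0.988, -0.152, 0.0], [-0.152, -0.988, -0.0], [0.0, -0.0, -1.0]]
force: [0.0, 0.2, 2.8]
finger_gap: 0.669
finger_force: 20.0
```

{"fn": "move_arm", "kwargs": {"series": [0,0,-1,0,0,0,-2,0,0,0,-3,0,0,0,-3,0,0,0,-1,0,0,0,0,0]}}

```text
time: 11.95
eef_pos: [0.4949, -0.3004, 0.1275]
eef_rot: [[0.988, -0.152, 0.003], [-0.152, -0.988, -0.0], [0.003, 0.0, -1.0]]
force: [-0.1, -0.6, -2.3]
finger_gap: 0.668
finger_force: 20.0
```

```bash
python3 -c "
from h import *
go(.5495,.106,.026,-98.8)"
```

```text
t 11.95 pos [ 0.4949 -0.3004  0.1275] yaw -98.8 q7 -0.98 shift cm [ -0.81 -41.    10.15] twist 0.0 | [-0.27  0.37  0.91  1.81 -0.32  1.12 -0.98]
```

{"fn": "move_arm", "kwargs": {"series": [0,-3,0,0,-0.1,-4,0,0,-0.1,-4,0,0,-0.1,-4,0,0,-0.1,-4,0,0,-0.1,-4,0,0,-0.1,-4,0,0,-0.1,-4,0,0]}}

```text
time: 12.75
eef_pos: [0.5334, 0.0091, 0.1248]
eef_rot: [[0.988, -0.152, -0.002], [-0.152, -0.988, -0.0], [-0.002, 0.001, -1.0]]
force: [1.5, 0.8, -1.1]
finger_gap: 0.667
finger_force: 20.0
```

{"fn": "move_arm", "kwargs": {"series": [-0.1,-4,0,0,0,-3.5,0,0,0,-2.5,0,0,0,0,2,0,0,0,2,0,0,0,0,0,0,0,0,0]}}

```text
time: 13.45
eef_pos: [0.5479, 0.1058, 0.0854]
eef_rot: [[0.988, -0.153, -0.002], [-0.153, -0.988, -0.001], [-0.002, 0.002, -1.0]]
force: [0.2, -0.3, -1.8]
finger_gap: 0.674
finger_force: 20.0
```

```bash
python3 -c "
from h import *
go(.5495,.106,.026,-98.8)
c=ctrl.camera('wrist');cv2.imwrite('pics/w3.png',c['img']);np.savez('w3.npz',**{k:np.array(v) for k,v in c.items()})"
```

```text
t 13.45 pos [0.5479 0.1058 0.0854] yaw -98.8 q7 -1.76 shift cm [ 0.16 -0.06  5.94] twist 0.0 | [-0.91  0.34  0.77  1.89 -0.27  1.02 -1.76]
```

View pics/w3.png

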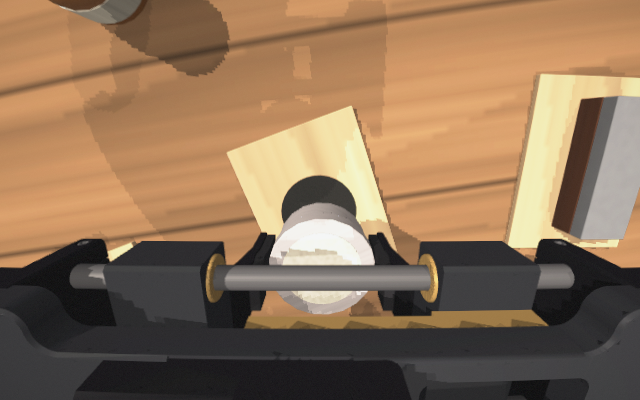

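The tin is held level, lid centred at about (323,262) between edges at 272 and 375. Behind it the black outline circle shows edge points (282,205), (319,176) and (357,208).

Run:
```python
from h import *
from scipy.optimize import least_squares
c=np.load("w3.npz")
hsv=c['img'].astype(int).max(2)
m=(hsv<75).astype(np.uint8); m[:170]=0;m[232:]=0;m[:,:270]=0;m[:,365:]=0
cs=max(cv2.findContours(m,0,cv2.CHAIN_APPROX_NONE)[0],key=cv2.contourArea)[:,0]
# upper arc only: leftmost..rightmost via top
up=np.array([(x,cs[cs[:,0]==x,1].min()) for x in range(cs[:,0].min(),cs[:,0].max()+1)])
w=world(c,up,.006)[:,:2]
r=least_squares(lambda p:np.hypot(*(w-p).T)-.033,w.mean(0)-[.02,0],loss='soft_l1',f_scale=.001)
print('circle',r.x,np.abs(r.fun).mean(),len(up),cs.min(0),cs.max(0))
print('lid',world(c,[(323,262),(272,262),(375,262)],.101))
```

```text
circle [0.54844561 0.10810522] 0.00023649030284714974 73 [282 176] [354 221]
lid [[0.5510164  0.10443722 0.101     ]
 [0.55527827 0.1321043  0.101     ]
 [0.54658448 0.07620387 0.101     ]]
```

{"fn": "move_arm", "kwargs": {"series": [0,-0.17,1.5,0,0,0,1.5,0,0,0,1.2,0,0,0,0.8,0,0,0,0.5,0,0,0,0.3,0,0,0,0,0,0,0,0,0]}}

```text
time: 14.3
eef_pos: [0.5493, 0.108, 0.0286]
eef_rot: [[0.988, -0.152, 0.0], [-0.152, -0.988, 0.0], [0.0, -0.0, -1.0]]
force: [0.9, -1.0, -1.4]
finger_gap: 0.673
finger_force: 20.0
```

```bash
python3 -c "
from h import *
go(.548,.1075,.0264,-98.8)
c=ctrl.camera('wrist');cv2.imwrite('pics/w4.png',cv2.resize(c['img'][120:320,200:450],None,fx=3,fy=3,interpolation=cv2.INTER_CUBIC));np.savez('w4.npz',**{k:np.array(v) for k,v in c.items()})"
```

```text
t 14.3 pos [0.5493 0.108  0.0286] yaw -98.8 q7 -1.7 shift cm [-0.12  0.07  0.22] twist 0.0 | [-0.87  0.42  0.72  1.93 -0.35  0.92 -1.7 ]
```

View pics/w4.png

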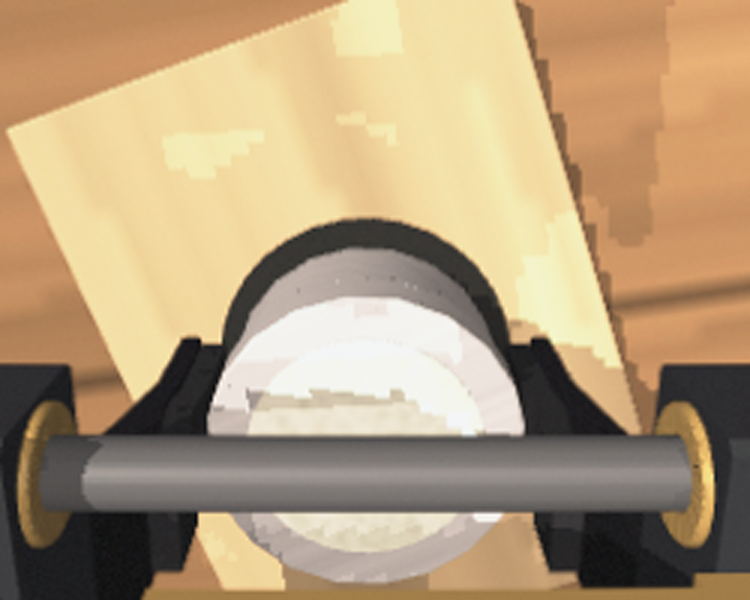

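Held just above the outline: arc top (366,218), left/right edges about 222 and 508; the tin's base edge at (362,248) and lid edges 208 and 524, all in the crop.

Run:
```python
from h import *
c=np.load("w4.npz");f=lambda P:(np.array(P)+.5)/3-.5+[200,120]
from scipy.optimize import least_squares
def fit(P,z,r):
    w=world(c,f(P),z)[:,:2];o=least_squares(lambda p:np.hypot(*(w-p).T)-r,w.mean(0)-[.01,0]);return o.x.round(4),(o.fun*1e3).round(1)
print(fit([(366,218),(300,236),(430,234),(245,290),(492,290),(226,330)],.006,.033))
print(fit([(362,248),(320,258),(410,258),(280,285),(448,285)],.008,.029))
print(fit([(208,420),(524,420),(366,297),(300,310),(440,312),(372,582),(285,562)],.044,.030))
```

```text
(array([0.5488, 0.1073]), array([ 0.6,  0.1, -0.1, -0.7, -0.6, -0. ]))
(array([0.5466, 0.1086]), array([ 0.8,  0.2,  0.3, -0.8, -0.8]))
(array([0.548 , 0.1078]), array([-0.4, -0.7, -0.5, -0.4, -0.4, -0.8, -0.7]))
```

{"fn": "move_arm", "kwargs": {"series": [0.12,0.05,0,0,0,0,0.15,0,0,0,0,0,0,0,0,0]}}

```text
time: 14.75
eef_pos: [0.5501, 0.1073, 0.0268]
eef_rot: [[0.988, -0.152, -0.0], [-0.152, -0.988, -0.0], [-0.0, 0.0, -1.0]]
force: [0.2, 0.0, -2.2]
finger_gap: 0.67
finger_force: 20.0
```

{"fn": "move_arm", "kwargs": {"series": [0,0,0.06,0,0,0,0,0]}}

```text
time: 14.95
eef_pos: [0.5501, 0.1073, 0.0264]
eef_rot: [[0.988, -0.152, 0.0], [-0.152, -0.988, 0.0], [-0.0, -0.0, -1.0]]
force: [-1.8, -0.4, 2.0]
finger_gap: 0.669
finger_force: 20.0
```

{"fn": "move_arm", "kwargs": {"series": [0,0,0.06,0,0,0,0,0]}}

```text
time: 15.15
eef_pos: [0.5502, 0.1073, 0.0263]
eef_rot: [[0.988, -0.152, -0.0], [-0.152, -0.988, 0.001], [-0.0, -0.001, -1.0]]
force: [-4.9, -0.8, 9.3]
finger_gap: 0.673
finger_force: 20.0
```

Contact. Release and lift.

{"fn": "move_arm", "kwargs": {"series": [0,0,-0.08,0,0,0,0,0,0,0,0,0,0,0,0,0,0,0,0,0,0,0,0,0,0,0,0,0,0,0,0,0], "grip": 8.7}}

```text
time: 15.95
eef_pos: [0.5501, 0.1072, 0.0263]
eef_rot: [[0.988, -0.152, -0.0], [-0.152, -0.988, -0.0], [-0.0, 0.0, -1.0]]
force: [-0.3, 0.2, 1.1]
finger_gap: 0.998
finger_force: 0.0
```

{"fn": "move_arm", "kwargs": {"series": [0,0,-1.5,0,0,0,-3,0,0,0,-3,0,0,0,-3,0,0,0,0,0,0,0,0,0]}}

```text
time: 16.55
eef_pos: [0.5506, 0.1075, 0.1326]
eef_rot: [[0.988, -0.152, 0.002], [-0.152, -0.988, 0.001], [0.002, -0.002, -1.0]]
force: [0.6, 0.5, -0.4]
finger_gap: 1.003
finger_force: 0.0
```

```bash
python3 -c "
from h import *
go(.5021,.3308,.02,-81)
c=ctrl.camera('wrist');cv2.imwrite('pics/w5.png',cv2.resize(c['img'][80:260,80:440],None,fx=2.2,fy=2.2,interpolation=cv2.INTER_CUBIC));np.savez('w5.npz',**{k:np.array(v) for k,v in c.items()})"
```

```text
t 16.55 pos [0.5506 0.1075 0.1326] yaw -98.8 q7 -1.8 shift cm [ -8.21 -21.32  11.28] twist -17.8 | [-0.95  0.28  0.79  1.84 -0.22  1.11 -1.8 ]
```

View pics/w5.png

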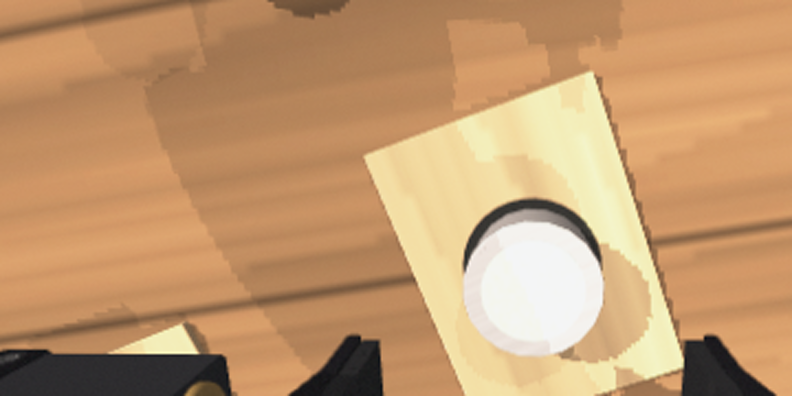

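The tin sits in the black outline, with a thin even rim at its far side (arc top (532,198), lid centre (533,288)). On to the mallet.

{"fn": "move_arm", "kwargs": {"series": [0,0,0,-8,0,0,0,-8,-0.2,-3.8,0,-1.8,-0.2,-4,0,0,-0.2,-4,0,0,-0.2,-4,0,0,-0.2,-4,0,0,-0.2,-3,0,0]}}

```text
time: 17.4
eef_pos: [0.5019, 0.3332, 0.1301]
eef_rot: [[0.987, 0.159, -0.002], [0.159, -0.987, -0.001], [-0.002, 0.001, -1.0]]
force: [-0.2, 0.3, 1.1]
finger_gap: 1.001
finger_force: 0.0
```

{"fn": "move_arm", "kwargs": {"series": [0,0,0,0,0,0,0,0]}}

```text
time: 17.6
eef_pos: [0.5028, 0.3308, 0.1302]
eef_rot: [[0.987, 0.158, -0.001], [0.158, -0.987, -0.002], [-0.002, 0.002, -1.0]]
force: [-0.0, -0.6, -0.4]
finger_gap: 1.002
finger_force: 0.0
```

```bash
python3 -c "
from h import *
go(.5021,.3308,.02,-81)
c=ctrl.camera('wrist');cv2.imwrite('pics/w6.png',c['img']);np.savez('w6.npz',**{k:np.array(v) for k,v in c.items()})
c=np.load('w5.npz')
f=lambda P:(np.array(P)+.5)/2.2-.5+[80,80]
from scipy.optimize import least_squares
def fit(P,z,r):
    w=world(c,f(P),z)[:,:2];o=least_squares(lambda p:np.hypot(*(w-p).T)-r,w.mean(0)-[.01,0]);return o.x.round(4),(o.fun*1e3).round(1)
print(fit([(532,198),(464,252),(600,250),(490,212),(572,210)],.006,.033))
print(fit([(463,288),(603,288),(533,221),(533,356)],.042,.030))
"
```

```text
t 17.6 pos [0.5028 0.3308 0.1302] yaw -80.9 q7 -1.88 shift cm [-0.05 -0.03 11.02] twist 0.1 | [-1.17  0.35  0.63  1.73 -0.23  1.13 -1.88]
(array([0.5491, 0.1075]), array([ 0. ,  0. , -0. , -0.1,  0. ]))
(array([0.5488, 0.1073]), array([-0.8, -0.8, -0.4, -0.5]))
```

View pics/w6.png

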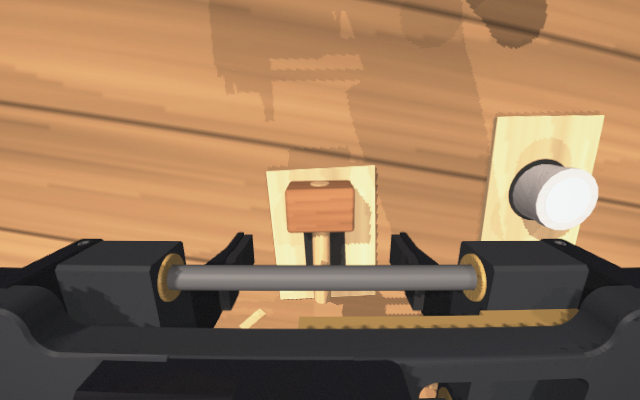

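The tin is centred on its outline to about 0.5 mm. In the wrist view the mallet head's top is at (287,190),(353,190),(354,233),(287,233), with the handle running down to (320,303).

Run:
```python
from h import *
c=np.load("w6.npz")
w=world(c,[(287,190),(353,190),(354,234),(287,232)],.046);print(w.mean(0),[(round(ang(w[i],w[(i+1)%4]),1),round(1e3*np.linalg.norm(w[i]-w[(i+1)%4]),1)) for i in range(4)])
w=world(c,[(267,170),(375,166),(378,294),(281,299)],.006);print(w.mean(0),[(round(ang(w[i],w[(i+1)%4]),1),round(1e3*np.linalg.norm(w[i]-w[(i+1)%4]),1)) for i in range(4)])
```

```text
[0.50268386 0.33148099 0.046     ] [(np.float64(-80.9), np.float64(57.7)), (np.float64(-167.8), np.float64(41.5)), (np.float64(97.3), np.float64(61.4)), (np.float64(7.2), np.float64(39.4))]
[0.46313829 0.31957006 0.006     ] [(np.float64(-78.7), np.float64(108.2)), (np.float64(-166.4), np.float64(147.8)), (np.float64(102.4), np.float64(112.0)), (np.float64(12.1), np.float64(150.0))]
```

{"fn": "move_arm", "kwargs": {"series": [0,-0.05,2.5,0,0,0,2.5,0,0,0,2.5,0,0,0,1.7,0,0,0,1.2,0,0,0,0.6,0,0,0,0,0,0,0,0,0]}}

```text
time: 18.45
eef_pos: [0.5041, 0.3312, 0.0221]
eef_rot: [[0.988, 0.156, 0.001], [0.156, -0.988, 0.001], [0.001, -0.0, -1.0]]
force: [0.5, -0.5, 1.0]
finger_gap: 0.998
finger_force: 0.0
```

{"fn": "move_arm", "kwargs": {"series": [0,0,0,0,0,0,0,0,0,0,0,0,0,0,0,0,0,0,0,0,0,0,0,0,0,0,0,0,0,0,0,0], "grip": 4.5, "squeeze": 30}}

```text
time: 19.25
eef_pos: [0.5036, 0.3315, 0.0216]
eef_rot: [[0.988, 0.157, 0.0], [0.157, -0.988, 0.0], [0.0, -0.0, -1.0]]
force: [-1.7, -0.5, 4.7]
finger_gap: 0.709
finger_force: 29.9
```

{"fn": "move_arm", "kwargs": {"series": [0,0,-1,0,0,0,-2,0,0,0,-3,0,0,0,-3,0,0,0,-1,0,0,0,0,0]}}

```text
time: 19.85
eef_pos: [0.5042, 0.3317, 0.1228]
eef_rot: [[0.988, 0.157, 0.002], [0.157, -0.988, 0.002], [0.002, -0.002, -1.0]]
force: [0.2, -0.2, -2.7]
finger_gap: 0.709
finger_force: 29.9
```

```bash
python3 -c "
from h import *
go(.5375,-.297,.0205,-81.5)"
```

```text
t 19.85 pos [0.5042 0.3317 0.1228] yaw -81.0 q7 -1.87 shift cm [-6.6  62.63 10.12] twist 0.5 | [-1.17  0.36  0.63  1.74 -0.24  1.11 -1.87]
```

{"fn": "move_arm", "kwargs": {"series": [-0.4,3,0,0,-0.4,4,0,0,-0.4,4,0,0,-0.4,4,0,0,-0.4,4,0,0,-0.4,4,0,0,-0.4,4,0,0,-0.4,4,0,0.5]}}

```text
time: 20.65
eef_pos: [0.5194, 0.0185, 0.1199]
eef_rot: [[0.989, 0.149, -0.002], [0.149, -0.989, -0.001], [-0.002, 0.0, -1.0]]
force: [0.3, -0.1, -1.8]
finger_gap: 0.716
finger_force: 29.9
```

{"fn": "move_arm", "kwargs": {"series": [-0.4,4,0,0,-0.4,4,0,0,-0.4,4,0,0,-0.4,4,0,0,-0.4,4,0,0,-0.4,4,0,0,-0.4,4,0,0,-0.4,3,0,0]}}

```text
time: 21.45
eef_pos: [0.5336, -0.2935, 0.1196]
eef_rot: [[0.989, 0.147, -0.003], [0.147, -0.989, -0.0], [-0.003, 0.0, -1.0]]
force: [1.0, -0.1, -0.2]
finger_gap: 0.711
finger_force: 29.9
```

{"fn": "move_arm", "kwargs": {"series": [0,0.5,2,0,0,0,2,0,0,0,1,0,0,0,0,0,0,0,0,0]}}

```text
time: 21.95
eef_pos: [0.5356, -0.2959, 0.0713]
eef_rot: [[0.989, 0.149, -0.001], [0.149, -0.989, -0.0], [-0.001, -0.0, -1.0]]
force: [0.4, -0.2, -1.5]
finger_gap: 0.706
finger_force: 29.9
```

```bash
python3 -c "
from h import *
go(.5375,-.297,.0216,-81.5)
c=ctrl.camera('wrist');cv2.imwrite('pics/w7.png',cv2.resize(c['img'][120:320,180:460],None,fx=2.8,fy=2.8,interpolation=cv2.INTER_CUBIC));np.savez('w7.npz',**{k:np.array(v) for k,v in c.items()})"
```

```text
t 21.95 pos [ 0.5356 -0.2959  0.0713] yaw -81.4 q7 -0.65 shift cm [0.17 0.14 4.97] twist 0.1 | [-0.21  0.5   0.83  1.77 -0.42  1.06 -0.65]
```

View pics/w7.png

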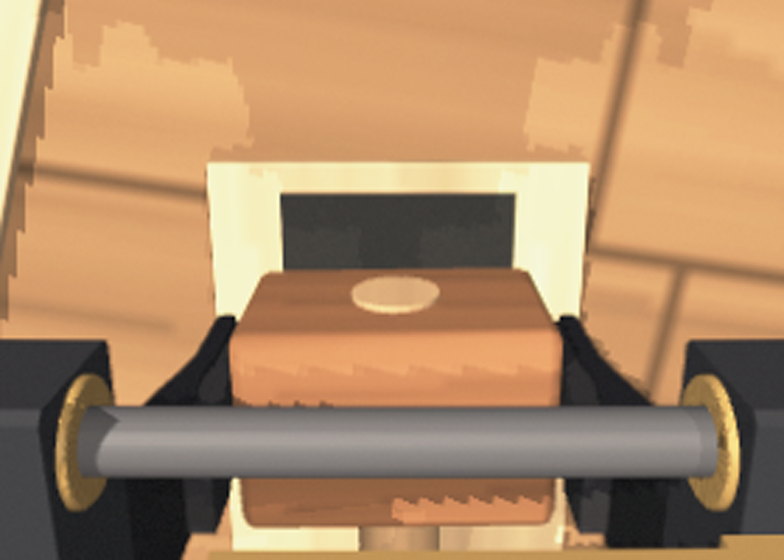

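The T-head outline's far edge runs (281,195)–(515,193) in the crop. The held head's top front edge runs (232,334)–(559,329), its back edge (243,524)–(557,524), and its lower front edge (266,272)–(526,271).

Run:
```python
from h import *
c=np.load("w7.npz");f=lambda P:(np.array(P)+.5)/2.8-.5+[180,120]
s=np.array([.5356,-.2959,0]);R=np.array([[.989,.149,0],[.149,-.989,0],[0,0,-1]])
for n,P,z in(('outl front',[(281,195),(515,193)],.006),('outl side mid',[(284,255),(515,255)],.006),('top front',[(232,334),(559,329)],.0957),('top back',[(243,524),(557,524)],.0957),('low front',[(266,272),(526,271)],.0557),('board front',[(207,163),(589,162)],.006)):
    w=world(c,f(P),z);l=(w-s)@R;m=l.mean(0)[:2]*1e3
    print(n,'tool x,y mm',m.round(1),'len',round(1e3*np.linalg.norm(w[0]-w[1]),1),'yaw',round(ang(w[0],w[1]),1))
```

```text
outl front tool x,y mm [25.6  0.4] len 67.3 yaw -80.9
outl side mid tool x,y mm [7.2 0.9] len 67.9 yaw -81.4
top front tool x,y mm [21.2 -0.2] len 58.5 yaw -80.5
top back tool x,y mm [-19.2   0.7] len 60.9 yaw -81.5
low front tool x,y mm [18.9 -0.1] len 59.5 yaw -81.2
board front tool x,y mm [34.8  0.4] len 108.7 yaw -81.3
```

{"fn": "move_arm", "kwargs": {"series": [0.1,0.05,1.5,0,0,0,1.5,0,0,0,1,0,0,0,0.4,0,0,0,0.2,0,0,0,0,0,0,0,0,0]}}

```text
time: 22.7
eef_pos: [0.537, -0.2967, 0.0258]
eef_rot: [[0.989, 0.148, 0.001], [0.148, -0.989, -0.0], [0.001, 0.0, -1.0]]
force: [-0.4, 0.7, -1.6]
finger_gap: 0.706
finger_force: 29.9
```

```bash
python3 -c "
from h import *
go(.5375,-.2962,.0216,-81.4)"
```

```text
t 22.7 pos [ 0.537  -0.2967  0.0258] yaw -81.5 q7 -0.62 shift cm [ 0.06 -0.05  0.42] twist -0.1 | [-0.17  0.56  0.79  1.79 -0.47  0.98 -0.62]
```

{"fn": "move_arm", "kwargs": {"series": [0.06,-0.05,0.3,0,0,0,0,0,0,0,0,0]}}

```text
time: 23.0
eef_pos: [0.5374, -0.2958, 0.0224]
eef_rot: [[0.989, 0.149, 0.0], [0.149, -0.989, -0.0], [0.0, 0.0, -1.0]]
force: [0.1, -0.3, -2.3]
finger_gap: 0.713
finger_force: 29.9
```

```bash
python3 -c "
from h import *
go(.5375,-.2962,.0216,-81.4)
c=ctrl.camera('wrist');cv2.imwrite('pics/w8.png',cv2.resize(c['img'][140:320,200:440],None,fx=3.2,fy=3.2,interpolation=cv2.INTER_CUBIC));np.savez('w8.npz',**{k:np.array(v) for k,v in c.items()})"
```

```text
t 23.0 pos [ 0.5374 -0.2958  0.0224] yaw -81.5 q7 -0.62 shift cm [0.01 0.04 0.08] twist -0.1 | [-0.17  0.56  0.78  1.8  -0.47  0.98 -0.62]
```

View pics/w8.png

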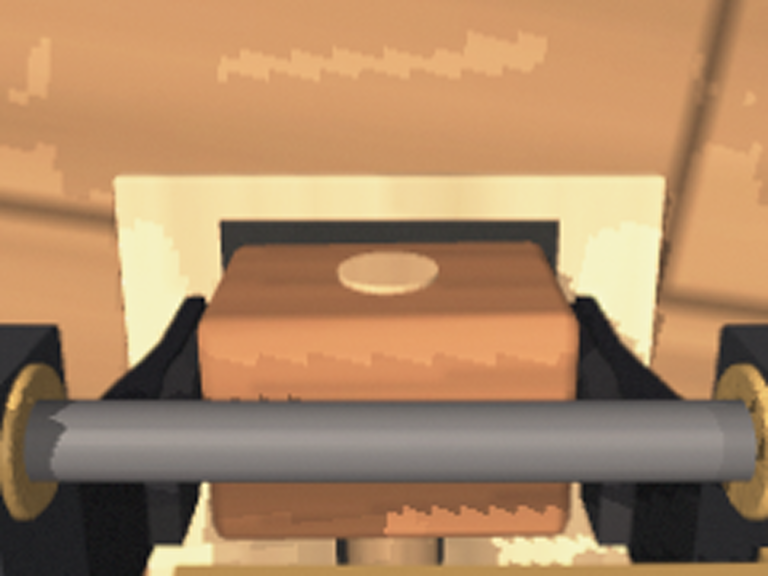

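Outline far edge (220,222)–(559,222); the head's lower front edge is at y≈243, x 232–549, so it is centred sideways. I'll check the fore-aft gap.

Run:
```python
from h import *
c=np.load("w8.npz");f=lambda P:(np.array(P)+.5)/3.2-.5+[200,140]
s=np.array([.5374,-.2958,0]);R=np.array([[.989,.149,0],[.149,-.989,0],[0,0,-1]])
for n,P,z in(('outl front',[(220,222),(559,222)],.006),('low front',[(232,244),(549,242)],.008),('top front',[(201,322),(578,318)],.0468),('top back',[(215,536),(567,536)],.0468),('board front',[(115,176),(665,176)],.006)):
    w=world(c,f(P),z);l=(w-s)@R
    print(n,(l.mean(0)[:2]*1e3).round(1),round(1e3*np.linalg.norm(w[0]-w[1]),1),'yaw',round(ang(w[0],w[1]),1))
```

```text
outl front [23.7  0.1] 67.6 yaw -81.4
low front [19.9  0.3] 62.9 yaw -81.1
top front [20.2  0. ] 59.1 yaw -80.8
top back [-19.5   0.3] 59.8 yaw -81.5
board front [33.2  0.2] 108.3 yaw -81.4
```

{"fn": "move_arm", "kwargs": {"series": [0.06,0,0.08,0,0,0,0.04,0,0,0,0,0]}}

```text
time: 23.35
eef_pos: [0.538, -0.2959, 0.0216]
eef_rot: [[0.989, 0.148, 0.0], [0.148, -0.989, 0.0], [0.0, -0.0, -1.0]]
force: [-2.1, 0.9, 5.1]
finger_gap: 0.709
finger_force: 29.9
```

Contact (+5 N). Release, lift, and head for the parked stone.

{"fn": "move_arm", "kwargs": {"series": [0,0,-0.03,0,0,0,0,0,0,0,0,0,0,0,0,0,0,0,0,0,0,0,0,0,0,0,0,0,0,0,0,0], "grip": 8.7}}

```text
time: 24.15
eef_pos: [0.5379, -0.2958, 0.0215]
eef_rot: [[0.989, 0.148, -0.0], [0.148, -0.989, -0.0], [-0.0, 0.0, -1.0]]
force: [0.4, -0.9, 0.9]
finger_gap: 1.002
finger_force: 0.0
```

{"fn": "move_arm", "kwargs": {"series": [0,0,-1.5,0,0,0,-3,0,0,0,-3,0,0,0,-3,0,0,0,0,8.5,0,0,0,8.5,0,0,0,0.5,0,0,0,0]}}

```text
time: 24.95
eef_pos: [0.5379, -0.2958, 0.127]
eef_rot: [[0.988, -0.152, 0.0], [-0.152, -0.988, -0.0], [0.0, 0.0, -1.0]]
force: [-0.2, -0.1, 0.3]
finger_gap: 0.999
finger_force: 0.0
```

```bash
python3 -c "
from h import *
go(.5546,-.1266,.0205,-98.8)
c=ctrl.camera('wrist');cv2.imwrite('pics/w9.png',c['img']);np.savez('w9.npz',**{k:np.array(v) for k,v in c.items()})"
```

```text
t 24.95 pos [ 0.5379 -0.2958  0.127 ] yaw -98.7 q7 -0.96 shift cm [ -0.92 -16.98  10.64] twist 0.1 | [-0.29  0.47  0.93  1.72 -0.41  1.16 -0.96]
```

{"fn": "move_arm", "kwargs": {"series": [-0.2,-3,0,0,-0.2,-4,0,0,-0.2,-4,0,0,-0.2,-4,0,0,-0.1,-2,0,0,0,0,0,0,0,0,0,0,0,0,0,0]}}

```text
time: 25.8
eef_pos: [0.5552, -0.1282, 0.1267]
eef_rot: [[0.988, -0.157, 0.0], [-0.157, -0.988, -0.001], [0.0, 0.001, -1.0]]
force: [0.8, -0.9, 0.0]
finger_gap: 0.999
finger_force: 0.0
```

```bash
python3 -c "
from h import *
go(.5546,-.1266,.0205,-98.8)"
```

```text
t 25.8 pos [ 0.5552 -0.1282  0.1267] yaw -99.0 q7 -1.29 shift cm [-0.08 -0.15 10.62] twist -0.2 | [-0.64  0.36  0.96  1.83 -0.33  1.12 -1.29]
```

{"fn": "move_arm", "kwargs": {"series": [-0.1,-0.1,2.5,0,0,0,2.5,0,0,0,2.5,0,0,0,1.5,0,0,0,1,0,0,0,0.6,0,0,0,0,0,0,0,0,0]}}

```text
time: 26.6
eef_pos: [0.5552, -0.1256, 0.0212]
eef_rot: [[0.988, -0.156, 0.001], [-0.156, -0.988, -0.0], [0.001, -0.0, -1.0]]
force: [-1.7, 0.4, 0.3]
finger_gap: 1.0
finger_force: 0.0
```

{"fn": "move_arm", "kwargs": {"series": [0,0,0,0,0,0,0,0,0,0,0,0,0,0,0,0,0,0,0,0,0,0,0,0,0,0,0,0,0,0,0,0], "grip": 2.5, "squeeze": 25}}

```text
time: 27.4
eef_pos: [0.5546, -0.1254, 0.0205]
eef_rot: [[0.988, -0.156, -0.0], [-0.156, -0.988, -0.0], [0.0, 0.0, -1.0]]
force: [0.2, 0.2, 0.5]
finger_gap: 0.435
finger_force: 25.0
```

{"fn": "move_arm", "kwargs": {"series": [0,0,-1,0,0,0,-2,0,0,0,-3,0,0,0,-3,0,0,0,-1,-8,0,0,0,-8,0,0,0,-5.3,0,0,0,0]}}

```text
time: 28.2
eef_pos: [0.5544, -0.1254, 0.1209]
eef_rot: [[0.977, 0.215, 0.0], [0.215, -0.977, 0.0], [0.0, -0.0, -1.0]]
force: [0.2, -0.1, -3.4]
finger_gap: 0.434
finger_force: 25.0
```

```bash
python3 -c "
from h import *
go(.462,.319,.0206,-77.5)"
```

```text
t 28.2 pos [ 0.5544 -0.1254  0.1209] yaw -77.6 q7 -0.95 shift cm [  0.52 -45.38  10.05] twist -0.1 | [-0.58  0.34  0.87  1.83 -0.29  1.1  -0.95]
```

{"fn": "move_arm", "kwargs": {"series": [0,-3,0,0,0.05,-4,0,0,0.05,-4,0,0,0.05,-4,0,0,0.05,-4,0,0,0.05,-4,0,0,0.05,-4,0,0,0.05,-4,0,0]}}

```text
time: 29.0
eef_pos: [0.4911, 0.1795, 0.1206]
eef_rot: [[0.978, 0.21, -0.0], [0.21, -0.978, 0.0], [-0.0, -0.0, -1.0]]
force: [1.3, -0.3, -2.9]
finger_gap: 0.437
finger_force: 25.0
```

{"fn": "move_arm", "kwargs": {"series": [0.05,-4,0,0,0.05,-4,0,0,0.05,-4,0,0,0,-2.3,0,0,0,0,2,0,0,0,2,0,0,0,0,0,0,0,0,0]}}

```text
time: 29.8
eef_pos: [0.4628, 0.3177, 0.0807]
eef_rot: [[0.977, 0.211, -0.0], [0.211, -0.977, -0.001], [-0.001, 0.001, -1.0]]
force: [0.0, 0.6, -2.8]
finger_gap: 0.431
finger_force: 25.0
```

```bash
python3 -c "
from h import *
go(.462,.319,.0206,-77.5)
c=ctrl.camera('wrist');cv2.imwrite('pics/w10.png',cv2.resize(c['img'][100:320,180:460],None,fx=2.7,fy=2.7,interpolation=cv2.INTER_CUBIC));np.savez('w10.npz',**{k:np.array(v) for k,v in c.items()})"
```

```text
t 29.8 pos [0.4628 0.3177 0.0807] yaw -77.8 q7 -1.83 shift cm [-0.05 -0.15  6.01] twist -0.3 | [-1.24  0.33  0.67  1.88 -0.24  1.01 -1.83]
```

View pics/w10.png

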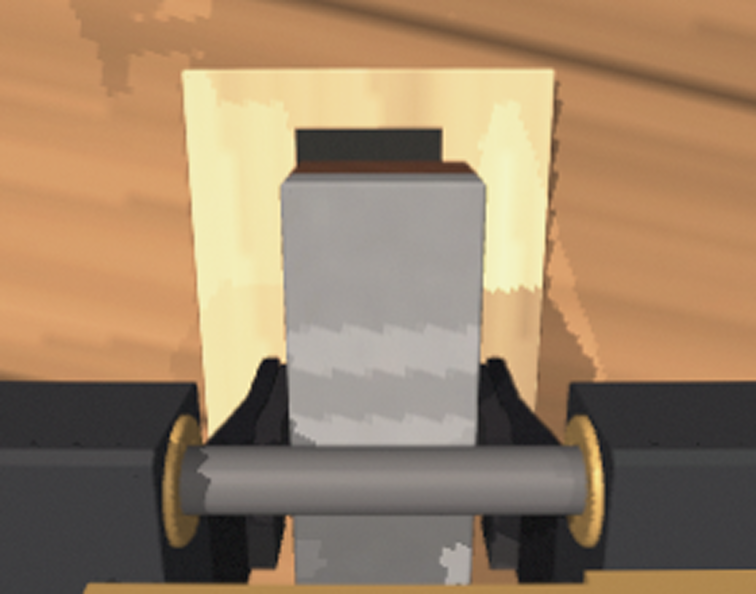

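The rectangle's far edge runs (295,129)–(442,129) in the crop and the board's far edge (182,70)–(554,69). The held stone's far top edge runs (282,180)–(485,180), and its lower far edge is at y≈163.

Run:
```python
from h import *
c=np.load("w10.npz");f=lambda P:(np.array(P)+.5)/2.7-.5+[180,100]
s=np.array([.4628,.3177,0]);R=np.array([[.977,.211,0],[.211,-.977,0],[0,0,-1]])
for n,P,z in(('outl front',[(295,129),(442,129)],.006),('stone low',[(299,163),(469,163)],.0662),('stone top',[(282,181),(485,181)],.0982),('board',[(182,70),(554,69)],.006),('stone mid',[(287,330),(481,330)],.0982)):
    w=world(c,f(P),z);l=(w-s)@R
    print(n,(l.mean(0)[:2]*1e3).round(1),round(1e3*np.linalg.norm(w[0]-w[1]),1),'yaw',round(ang(w[0],w[1]),1))
```

```text
outl front [57.6 -4.1] 43.9 yaw -77.8
stone low [55.1  0.3] 37.8 yaw -77.8
stone top [55.9  0.1] 36.8 yaw -77.8
board [74.9 -4.2] 109.0 yaw -77.6
stone mid [27.2  0.2] 37.2 yaw -77.8
```

{"fn": "move_arm", "kwargs": {"series": [-0.1,-0.32,2,0,0,0,1.5,0,0,0,1.2,0,0,0,0.6,0,0,0,0.3,0,0,0,0,0,0,0,0,0,0,0,0,0]}}

```text
time: 30.65
eef_pos: [0.4615, 0.3214, 0.025]
eef_rot: [[0.977, 0.214, 0.001], [0.214, -0.977, 0.001], [0.001, -0.0, -1.0]]
force: [0.3, 0.1, -2.7]
finger_gap: 0.435
finger_force: 25.0
```

Run:
```python
from h import *
go(.4612,.321,.0206,-77.6)
c=ctrl.camera('wrist');np.savez('w11.npz',**{k:np.array(v) for k,v in c.items()});i=c['img']
cv2.imwrite('pics/w11.png',cv2.resize(i[90:250,210:430],None,fx=3.6,fy=3.6,interpolation=cv2.INTER_CUBIC))
```

```text
t 30.65 pos [0.4615 0.3214 0.025 ] yaw -77.7 q7 -1.79 shift cm [-0.03  0.03  0.44] twist -0.1 | [-1.21  0.41  0.63  1.92 -0.31  0.91 -1.79]
```

View pics/w11.png

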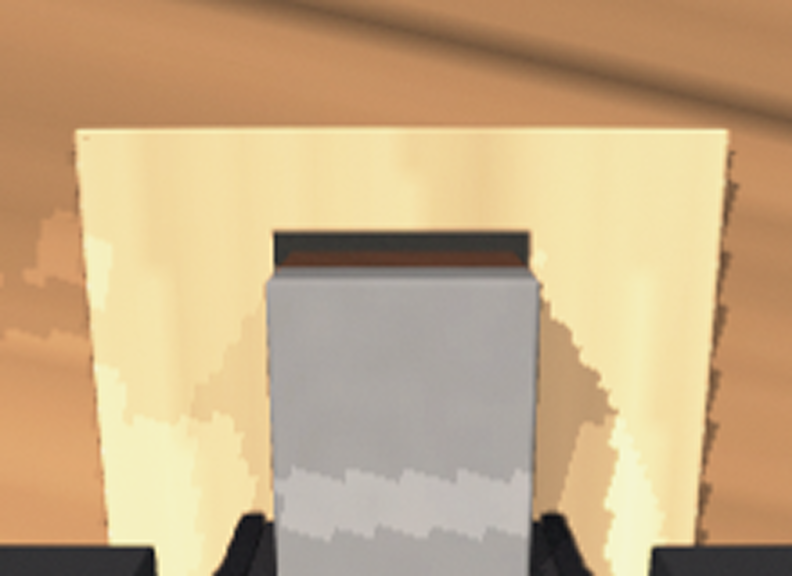

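The outline's far edge runs (273,232)–(530,232) and the stone's lower far edge is at y≈252. The stone's top far edge runs (267,277)–(539,277), so it is centred sideways to within half a millimetre.

Run:
```python
from h import *
c=np.load("w11.npz");f=lambda P:(np.array(P)+.5)/3.6-.5+[210,90]
s=np.array([.4615,.3214,0]);R=np.array([[.977,.214,0],[.214,-.977,0],[0,0,-1]])
for n,P,z in(('outl front',[(273,232),(530,232)],.006),('stone low',[(286,252),(521,252)],.0105),('stone top',[(267,279),(539,279)],.0425),('board',[(75,128),(728,128)],.006)):
    w=world(c,f(P),z);l=(w-s)@R
    print(n,(l.mean(0)[:2]*1e3).round(1),round(1e3*np.linalg.norm(w[0]-w[1]),1),'yaw',round(ang(w[0],w[1]),1))
go(.4615,.3211,.0206,-77.6)
```

```text
outl front [58.2 -0.1] 43.8 yaw -77.6
stone low [55.3  0.3] 39.2 yaw -77.6
stone top [55.6  0.1] 37.0 yaw -77.6
board [75.4 -0.1] 108.7 yaw -77.6
t 30.7 pos [0.4614 0.3214 0.0249] yaw -77.7 q7 -1.79 shift cm [0.   0.03 0.43] twist -0.1 | [-1.21  0.41  0.63  1.92 -0.31  0.91 -1.79]
```

Gap 2.9 mm, centred. Lower.

{"fn": "move_arm", "kwargs": {"series": [0,-0.02,0.3,0,0,0,0.1,0,0,0,0,0]}}

```text
time: 31.0
eef_pos: [0.461, 0.3214, 0.0204]
eef_rot: [[0.977, 0.214, -0.0], [0.214, -0.977, 0.0], [-0.0, -0.0, -1.0]]
force: [0.1, -0.7, -2.5]
finger_gap: 0.436
finger_force: 25.0
```

{"fn": "move_arm", "kwargs": {"series": [0,0,0.06,0,0,0,0,0]}}

```text
time: 31.2
eef_pos: [0.4611, 0.3214, 0.0204]
eef_rot: [[0.977, 0.214, -0.0], [0.214, -0.977, 0.0], [-0.0, -0.0, -1.0]]
force: [-3.4, -2.0, 7.1]
finger_gap: 0.435
finger_force: 25.0
```

{"fn": "move_arm", "kwargs": {"series": [0,0,-0.04,0,0,0,0,0,0,0,0,0,0,0,0,0,0,0,0,0,0,0,0,0,0,0,0,0,0,0,0,0], "grip": 8.7}}

```text
time: 32.0
eef_pos: [0.4611, 0.3214, 0.0203]
eef_rot: [[0.977, 0.214, -0.0], [0.214, -0.977, -0.0], [-0.0, 0.0, -1.0]]
force: [0.3, 0.9, -0.2]
finger_gap: 0.983
finger_force: 0.0
```

{"fn": "move_arm", "kwargs": {"series": [0,0,-1.5,0,0,0,-3,0,0,0,-3,0,0,0,-3,0,0,0,-3,0,-1,-4,0,0,-1,-4,0,0,-1,-4,0,0]}}

```text
time: 32.8
eef_pos: [0.4058, 0.4335, 0.157]
eef_rot: [[0.977, 0.213, 0.001], [0.213, -0.977, 0.002], [0.001, -0.002, -1.0]]
force: [0.9, 0.7, 0.1]
finger_gap: 0.999
finger_force: 0.0
```

{"fn": "move_arm", "kwargs": {"series": [-1,-4,0,0,-1,-4,0,0,-1,-4,0,0,0,-3,0,0,0,0,0,0,0,0,0,0]}}

```text
time: 33.4
eef_pos: [0.3448, 0.5723, 0.1558]
eef_rot: [[0.977, 0.214, 0.001], [0.214, -0.977, -0.001], [0.001, 0.001, -1.0]]
force: [-0.5, -0.8, 0.3]
finger_gap: 0.998
finger_force: 0.0
```

Run:
```python
from h import *
c=ctrl.camera('top');i=c['img'].astype(int);np.savez('t3.npz',**{k:np.array(v) for k,v in c.items()})
v=i.max(2);sat=v-i.min(2)
# object pixels by depth: height map in world
d=c['depth'];K=np.array([[c['fx'],0,c['cx']],[0,c['fy'],c['cy']],[0,0,1]])
u,r=np.meshgrid(np.arange(640),np.arange(400));X=np.stack([(u-c['cx'])/c['fx']*d,(r-c['cy'])/c['fy']*d,d],-1)-np.array(c['t']);X=X@np.array(c['R'])
def box(n,x,y,zlo,zhi,rad):
    m=(np.hypot(X[...,0]-x,X[...,1]-y)<rad)&(X[...,2]>zlo)&(X[...,2]<zhi)
    P=X[m][:,:2].astype(np.float32);b=cv2.minAreaRect(P*1000);print(n,m.sum(),np.round(b[0],1),np.round(b[1],1),round(b[2],1),'z',X[m][:,2].mean().round(4))
box('tin',.549,.107,.034,.06,.06)
box('stone',.4612,.3214,.03,.06,.09)
box('mhead',.538,-.296,.038,.06,.06)
box('mhandle',.47,-.306,.022,.036,.05)
print('spare max z',X[(np.hypot(X[...,0]-.553,X[...,1]+.127)<.05)][:,2].max())
dark=(v<60)
for n,x,y in(('T',.50,-.302),('tin',.549,.107),('stone',.461,.321)):
    m=dark&(np.hypot(X[...,0]-x,X[...,1]-y)<.085)&(X[...,2]<.015);print(n,'dark px',m.sum(),'x/y range',X[m][:,:2].min(0).round(3),X[m][:,:2].max(0).round(3)) if m.any() else print(n,0)
s=ctrl.observe();print(s['time'],s['eef_pos'],s['force'])
```

```text
tin 549 [548.8 106.2] [58.9 57.2] 45.2 z 0.0417
stone 880 [462.  320.2] [109.9  39.1] 12.4 z 0.0371
mhead 526 [ 524.3 -298.8] [69.1 63.4] 8.6 z 0.0452
mhandle 272 [ 474.8 -306.3] [84.7 17.8] 9.8 z 0.0317
spare max z 0.012091533734107594
T dark px 216 x/y range [ 0.431 -0.352] [ 0.565 -0.238]
tin dark px 69 x/y range [0.469 0.042] [0.613 0.133]
stone dark px 135 x/y range [0.381 0.253] [0.533 0.337]
33.45 [0.34563382 0.57141452 0.15593417] [ 0.30993079 -0.48619962  0.3388459 ]
```

Run:
```python
from h import *
c=np.load('t3.npz');i=c['img'];v=i.max(2);d=c['depth']
u,r=np.meshgrid(np.arange(640),np.arange(400));X=(np.stack([(u-c['cx'])/c['fx']*d,(r-c['cy'])/c['fy']*d,d],-1)-c['t'])@c['R']
m=(np.hypot(X[...,0]-.538,X[...,1]+.296)<.045)&(X[...,2]>.043)&(X[...,2]<.06)
print(m.sum(),cv2.minAreaRect(1000*X[m][:,:2].astype(np.float32)))
# visible dark outline coordinates in board frames
for n,x,y,a in(('T',.4955,-.3025,8.6),('tin',.549,.1072,11),('stone',.4618,.3205,12.4)):
    k=(v<50)&(X[...,2]<.011);P=X[k][:,:2]-[x,y];t=np.radians(a);Q=P@np.array([[np.cos(t),-np.sin(t)],[np.sin(t),np.cos(t)]])*1e3
    Q=Q[(abs(Q[:,0])<68)&(abs(Q[:,1])<48)];print(n,len(Q),Q.min(0).round(1),Q.max(0).round(1),'sides -y/+y px',(Q[:,1]<0).sum(),(Q[:,1]>0).sum())
```

```text
458 ((537.3360595703125, -295.9459228515625), (40.91895294189453, 61.34528350830078), 9.226907730102539)
T 187 [-65.  -32.7] [66.1 32.9] sides -y/+y px 11 176
tin 54 [-31.3 -32.6] [27.7 24.9] sides -y/+y px 42 12
stone 102 [-57.  -22.5] [57.3 19.2] sides -y/+y px 95 7
```

All three check out: the mallet head is about 0.5 mm from its outline's centre, the stone and tin are within about 1 mm, and everything is flat. The spare board is empty and the arm is clear, so I'm handing in.

```bash
python3 -c "
from station import ctrl
print(ctrl.finish_job())"
```

```text
the job is handed in; nothing more can be done
None
```

The job is handed in: the stone was parked on the plain board on the way, and the tin, mallet and stone now lie flat on their own outlines, within about 1–1.5 mm by camera measurement; the grinder, disc and jar were left alone.

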